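# Load a carved strip into the sprung printing frame and close its rail

### The arm

A 7-joint arm with a two-finger parallel gripper is mounted at the origin on the work surface. World frame = base frame: x ahead of the robot, y to its left, z up, the work surface at z = 0. Lengths are in mm, angles in degrees, forces in N, time in s.
With the tool pointing down it reaches from about 350 to 900 mm from the base axis. Payload 19.9 kg.
Tool frame: the origin (TCP) lies on the centre line of the jaws, within the pads' length; the fingertips stand 19 mm ahead of it and the grasp point (between the pads) is the TCP (ctrl.finger_overhang is the distance from the TCP to the fingertips, in mm); y points along the fingers, z is the direction in which the jaws open and shut, and the axes are right-handed (so a half turn about y gives the same grasp; the last joint's range is limited). The gripper opens to 94 mm and grips with 3 to 60 N. Pads are 16 mm wide; open, the fingers measure 119 mm over their backs; the gripper's body (75 mm by 177 mm) begins 78 mm behind the grasp point.
Start: joints at [-78.008, 23.915, -0.59, 92.452, 0.269, 63.638, -3.037], TCP at [155.102, 605.429, 224.425] pointing down, gripper open.
Joint ranges: [-161.28, 161.28], [-22.2, 115.67], [-73.04, 71.86], [3.21, 147.25], [-68.34, 248.33], [10.77, 114.83], [-161.83, 161.83]. Speed limits (degrees/s): [108.29, 108.29, 136.94, 136.94, 172.46, 172.46, 172.46].

### API

Orientations are given as a 3x3 rotation matrix whose columns are the frame's x, y, z axes.
In Python, from station import ctrl, eyes gives the robot as it stands.
- The arm moves only by the tool carry_out, never from a script. Its argument "steps" is a list of rows, each a list of 3 entries, a list of its own where there are three numbers: the finger opening in cm, from 0 to 9.4, then the shift along the tool's x, y, z in cm, then the turn, a rotation vector about the tool's x, y, z in rad. In form: [[claw, [tx, ty, tz], [wx, wy, wz]], ...]. A call has 1 to 20 rows; each row is the pose to reach, as a shift and turn from the pose measured when the call began, along the tool's axes at that moment; what a row does not reach only later rows make up. A row lasts 1/8 s, in which the tool goes at most 62.5 mm and 10.7 degrees, less where a joint would pass 70% of its speed; a pose out of reach is approached as far as the arm can. A call with a gripper value outside its range is refused whole. The fingers move at their own pace and stop on an object; "newtons" is the grip in N (left out, the last holds). Time passes only in rows, so rows that repeat a pose let the fingers close. It gives the time, the measured TCP pose, the force and the opening at its end, in the units of the state.
- ctrl.read_state(): the state, without advancing time (a new reading comes with each control period).
- eyes.get_image(name): name is "scene" or "top" or "wrist"; returns a dict with "frame" (400x640x3 uint8, red, green, blue), "fov_y" (degrees; the focal length in pixels is half the picture's height over the tangent of half this angle, whatever the lens; pixels are square), "cx", "cy" (the principal point, pixels), "R" (3x3) and "t" (3): a world point X has camera coordinates R X + t; the wrist camera has in their place "tool_from_camera" (4x4, takes a point from camera to tool coordinates, whose origin is the TCP and whose axes are the tool frame's). Camera axes: x right, y down, z forward; pixel columns grow to the right and rows downward; lengths in mm; the calibration is good to about 2 mm. A picture is of the moment at which its call begins: read the wrist's pose just before it. There is no depth.
- ctrl.hand_in(): hands the job in, once; it reports no verdict.
The state is a dict: "time": time; "q": joint angles; "joint_vel": joint speeds; "effort": joint torques, N m; "tcp_pos": TCP position; "ee_rot": TCP orientation; "wrist_force": force on the tool from outside, world axes, zero at the start; "torque": the same for the moment, N m; "finger_gap": opening from 0.0 (shut) to 1.0 (fully open).
Only numpy, scipy, OpenCV 4.12 (cv2) and the standard library are available. Lean on these libraries where they do the work, as an engineer would, in place of code of your own. Each camera call takes 0.05 s, during which the arm holds its last target. There are 200 camera calls.

### The job

Load the red-ended carved strip into the channel of the printing frame, red end against the sprung brass follower: push the follower back until the strip's tail drops in behind the yellow lip, so that the strip lies fully down on the channel floor, and let go of it. Then slide the cover rail by its orange knob fully shut over the strip. Work gently: never force the strip against the follower, lip or channel walls with more than about 15 N, and leave the blue-ended strip and everything else on the table where it is.

Things in the scene. Friction and masses are not known exactly. Their poses are not given: they have to be found in the camera images.
- frame: printing frame fixed to the table: dark board 330 x 80 x 10 mm (x -185 to +145, y -40 to +40). Origin: on the table, on the channel's centre line. x runs along the channel towards the brass follower, z up. The aluminium channel on it, with its lip and follower, is NOT measured: it is clamped anywhere within 14 mm either way along x of its nominal place; feel or look for it.
- channel_mount: the two thin dark steel guides on the board along which the channel is clamped; its origin and axes are those of the frame, wherever the channel is clamped. It carries the channel walls, lip and follower.
- frame_floor (a point): middle of the fixed channel floor, 16 mm above the frame's origin. Channel 27 mm wide between side walls 8 mm thick, straight up to 12 mm above the floor, then a flared lead-in to 15 mm above it. The 24 mm wide strip has 1.5 mm play a side.
- frame_lip (a point): NOMINAL place (true one up to 14 mm off along x) of the top inner edge of the yellow lip that closes the tail end of the channel: frame x -60 mm, z 22 mm, 6 mm above the floor; the lip is 12 mm thick, reaching to x -72. The loaded strip's tail rests against its inner face.
- frame_follower (a point): NOMINAL place (shifts with the lip) of the brass follower's free face, frame x +46 mm, 106 mm from the lip. Block 24 wide, 26 high. Spring pushes it to -x: 4 N plus 0.2 N per mm. Hard stop when pushed back 17 mm, so the strip drops in only with it back 14 to 17 mm. Further on, from nominal x +86 mm, a blue spring housing, top 41 mm above the table.
- strip: the strip to load: light wood bar 120 x 24 x 34 mm, red end (nose) at +x, dark carved teeth below, 55 to 115 g. Origin: centre of its underside; x along it to the red end, z up. Starts on its underside on the table. Loaded, its underside is on the channel floor, 16 mm above the frame's origin, its top at 50 mm. The rail passes 2 mm above that and is blocked if the tail sits on the lip.
- strip_nose (a point): centre of the red end face of the strip, 60 mm from its origin along x and 17 mm above its underside
- rail (a joint): travel of the sliding steel cover rail along the frame's +x, m: 0 fully open (starts 0 to 0.008), 0.105 fully shut at its hard stop; about 3 N of friction, stays where left. Plate 70 x 54 mm, underside 52 and top 56 mm above the frame's origin, side skirts outside the channel; at 0 it covers frame x -177 to -107 mm.
- rail_knob (a point): centre of the top of the rail's orange knob: block 26 mm along x, 16 mm wide (y), 32 mm tall on the rail plate, its top 88 mm above the frame's origin; at frame y 0 and x -155 mm plus the rail's travel
- spare: bystander: dark strip of the same size with a blue end; not to be moved. Origin at the centre of its underside
- block: bystander: hand printing block 100 x 140 x 83 mm, origin at the centre of its underside
- cup: bystander: white cup, 70 mm across, 75 mm tall, origin under its centre
- can: bystander: yellow can, 66 mm across, 115 mm tall, origin under its centre
- jar: bystander: amber jar, 72 mm across, 100 mm tall, origin under its centre
- mallet: bystander: wooden mallet lying on the table, origin near its middle
- brush: bystander: brush lying on the table, origin near its middle

How it is judged (in metres and radians):
On the way:
1. the strip lies fully down in the channel, red end to the follower, let go, with the rail still open (z of strip in the frame of frame between 0.0125 and 0.0185 m and y of strip in the frame of frame between -0.004 and 0.004 m and x of strip in the frame of frame between -0.019 and 0.019 m and x of strip_nose in the frame of frame above 0.04 m and angle between strip's own z axis and vertical below 0.035 rad and value of joint rail below 0.03 m and contact force between the fingers and strip below 0.3 N), for 0.2 s.
At the end, for the whole second after the job is handed in: The strip is at rest, level within 0.035 rad, red end to the follower, underside within 2.5 mm of the channel floor, origin within 4 mm of the frame's x axis and 19 mm of the frame's origin along it; the rail is shut to within 2.5 mm of its stop (z of strip in the frame of frame between 0.0125 and 0.0185 m and y of strip in the frame of frame between -0.004 and 0.004 m and x of strip in the frame of frame between -0.019 and 0.019 m and x of strip_nose in the frame of frame above 0.04 m and angle between strip's own z axis and vertical below 0.035 rad and value of joint rail above 0.1025 m and linear speed of strip below 0.01 m/s); the robot touches nothing.
It fails at once if the strip is forced against the follower, lip or channel walls with more than 30 N (contact force between strip and channel_mount above 30 N).
It fails at once if the blue-ended strip or another bystander is moved more than 25 mm (distance of any of spare, block, cup, can, jar, mallet, brush from where it was at the start of the episode above 0.025 m).
It also fails if it takes over 64 s, if anything falls off the work surface, if the arm or the gripper's body presses on something with over 40 N, if the wrist force passes 120 N, or if a joint passes its speed limit or range.

## Working session

There is one attempt and no reset: what is moved stays moved. The work goes in short steps, Python scripts to look and compute and a tool call to move; the robot and the scene stay as the last step left them, time stands still between calls to the robot, and variables do not carry over. Pictures are saved under pics/ and viewed, about 8 in all and at most 12, crops included, and the job is handed in when it is done.

Besides the shell and the picture viewer there is one more tool, called after "Call:" as a command line: name --argument value ..., lists and objects as JSON in quotes. carry_out: Moves the arm, as the interface text tells. Its arguments: {"type":"object","properties":{"steps":{"type":"array"},"newtons":{"type":"number"}},"required":["steps"]}

```bash
ls; mkdir -p pics
cat > h.py <<'E'
import numpy as np, cv2, json
from station import ctrl, eyes
def save(n,fn):
    d=eyes.get_image(n); cv2.imwrite('pics/'+fn+'.png',d['frame'][:,:,::-1]); np.save('pics/'+fn+'.npy',d,allow_pickle=True); return d
def cam(d,st=None):
    f=200/np.tan(np.radians(d['fov_y'])/2)
    if 'R' in d: R=np.array(d['R']);t=np.array(d['t'])
    else:
        T=np.array(d['tool_from_camera']); Rw=np.array(st['ee_rot'])@T[:3,:3]; p=np.array(st['ee_rot'])@T[:3,3]+np.array(st['tcp_pos'])
        R=Rw.T; t=-R@p
    return f,d['cx'],d['cy'],R,t
def ray(d,uv,z,st=None):
    f,cx,cy,R,t=cam(d,st); c=-R.T@t; v=R.T@np.array([(uv[0]-cx)/f,(uv[1]-cy)/f,1]); return c+v*(z-c[2])/v[2]
def proj(d,X,st=None):
    f,cx,cy,R,t=cam(d,st); c=R@np.array(X,float)+t; return [f*c[0]/c[2]+cx,f*c[1]/c[2]+cy]
E
python3 - <<'E'
from h import *
np.set_printoptions(precision=3,suppress=True)
st=ctrl.read_state(); print(st)
for n in ['top','scene']:
    d=save(n,n+'0'); print(n,d['fov_y'],d['cx'],d['cy'],-np.array(d['R']).T@d['t'],d['R'])
    print({k:v for k,v in d.items() if k!='frame'}.keys())
E
```

```text
pics
{'time': 0.0, 'q': array([-78.007,  23.949,  -0.589,  92.487,   0.27 ,  63.64 ,  -3.035]), 'joint_vel': array([ 0.019,  0.072, -0.022,  0.008, -0.005,  0.02 ,  0.082]), 'effort': array([ -0.002, -85.127,   0.638, -42.598,  -0.049,   0.019,   0.   ]), 'tcp_pos': array([155.05 , 605.068, 223.809]), 'ee_rot': array([[ 0.969, -0.   ,  0.248],
       [-0.248, -0.001,  0.969],
       [ 0.   , -1.   , -0.001]]), 'wrist_force': array([0.832, 0.572, 0.416]), 'torque': array([ 0.004, -0.06 , -0.009]), 'finger_gap': 1.004970568903772}
top 53.902386287248284 311.4224405366859 205.45124832396255 [ 251.249  -15.765 1466.195] [[ 0.021 -1.     0.004]
 [-0.978 -0.022 -0.208]
 [ 0.208  0.    -0.978]]
dict_keys(['fov_y', 'cx', 'cy', 'R', 't'])
scene 42.14832678771678 318.6954988490553 195.11177492528947 [1223.069 -577.345 1631.225] [[ 0.627  0.779  0.008]
 [ 0.68  -0.542 -0.493]
 [-0.38   0.314 -0.87 ]]
dict_keys(['fov_y', 'cx', 'cy', 'R', 't'])
```

View pics/top0.png

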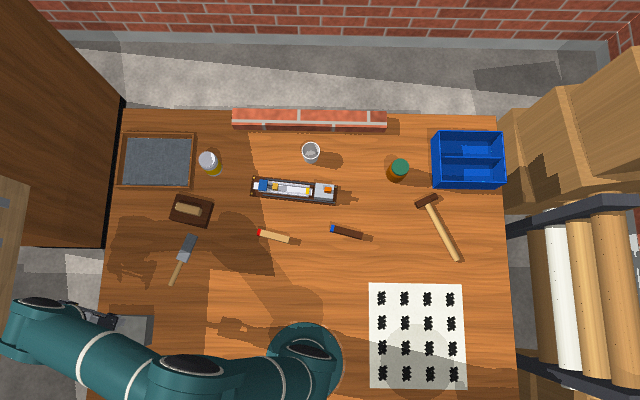

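View pics/scene0.png

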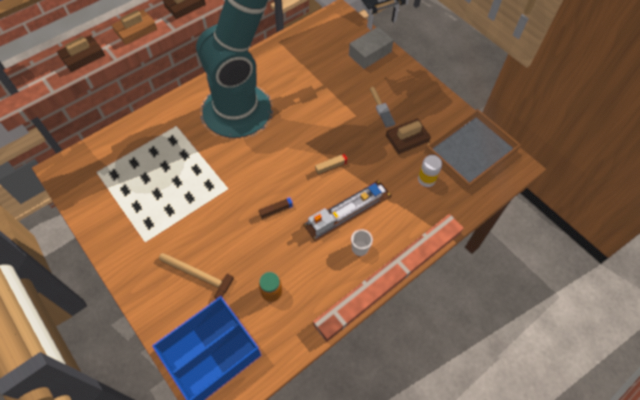

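Top view: the strip runs from its red end at (259,233) to its tail at (292,240). The frame runs from (251,187) to (340,194), with the blue housing at (263,185), the orange knob at (327,188) and the spare at (346,232). Next I'll get rough positions.

Run:
```python
from h import *
np.set_printoptions(precision=1,suppress=True)
d=np.load('pics/top0.npy',allow_pickle=True).item(); hsv=cv2.cvtColor(d['frame'],cv2.COLOR_RGB2HSV)
def cen(lo,hi,box,z,nm):
    m=cv2.inRange(hsv,lo,hi); k=np.zeros_like(m); x0,y0,x1,y1=box; k[y0:y1,x0:x1]=m[y0:y1,x0:x1]
    ys,xs=np.nonzero(k); print(nm,len(xs),xs.mean(),ys.mean(),ray(d,(xs.mean(),ys.mean()),z))
cen((0,180,120),(6,255,255),(250,225,270,245),34,'red'); cen((170,180,120),(180,255,255),(250,225,270,245),34,'red2') if 0 else 0
cen((100,120,80),(125,255,255),(250,170,280,200),41,'blue')
cen((8,200,180),(18,255,255),(310,175,340,200),88,'knob')
for p in [(259,233),(293,240)]: print(ray(d,p,34))
s=cv2.resize(d['frame'][165:250,240:380],None,fx=5.5,fy=5.5,interpolation=cv2.INTER_CUBIC); cv2.imwrite('pics/crop0.png',s[:,:,::-1])
w=eyes.get_image('wrist'); print(w['fov_y'],w['tool_from_camera'])
```

```text
red 22 258.3636363636364 231.72727272727272 [452.9 177.1  34. ]
blue 94 262.468085106383 184.61702127659575 [629.9 169.6  41. ]
knob 25 327.36 188.56 [607.9 -71.7  88. ]
[448.2 174.5  34. ]
[425.2  49.2  34. ]
60.32740643245928 [[   0.     1.     0.3  -79.5]
 [   0.    -0.3    1.  -159.9]
 [   1.    -0.    -0.    -0.2]
 [   0.     0.     0.     1. ]]
```

View pics/crop0.png

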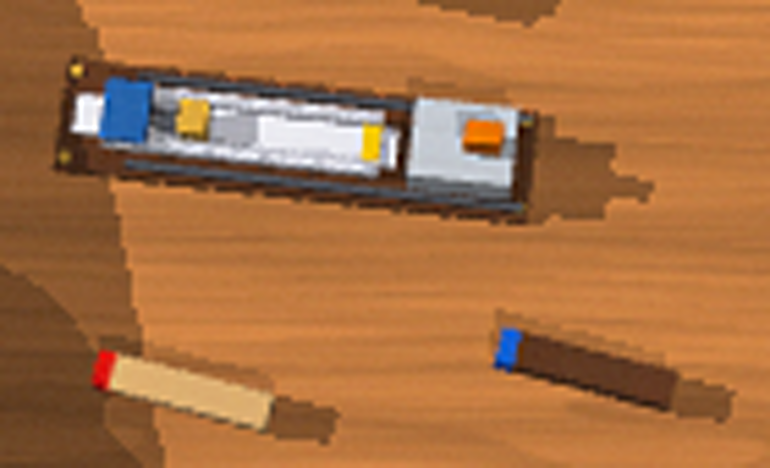

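The crop shows the frame's +x pointing to about world +y, with the blue housing at left and the rail and knob at right. The strip centre is near (437,112) and the spare is well clear of the path. I'll move over the area for one close wrist view with the jaws across the strip.

Call:
carry_out --steps '[[9.4,[48.7,0,-39.2],[0,1.5,0]],[9.4,[48.7,0,-39.2],[0,1.5,0]],[9.4,[48.7,0,-39.2],[0,1.5,0]],[9.4,[48.7,0,-39.2],[0,1.5,0]],[9.4,[48.7,0,-39.2],[0,1.5,0]],[9.4,[48.7,0,-39.2],[0,1.5,0]],[9.4,[48.7,0,-39.2],[0,1.5,0]],[9.4,[48.7,0,-39.2],[0,1.5,0]],[9.4,[48.7,0,-39.2],[0,1.5,0]],[9.4,[48.7,0,-39.2],[0,1.5,0]],[9.4,[48.7,0,-39.2],[0,1.5,0]],[9.4,[48.7,0,-39.2],[0,1.5,0]],[9.4,[48.7,0,-39.2],[0,1.5,0]],[9.4,[48.7,0,-39.2],[0,1.5,0]],[9.4,[48.7,0,-39.2],[0,1.5,0]],[9.4,[48.7,0,-39.2],[0,1.5,0]]]'

```text
time: 2.15
tcp_pos: [529.5, 104.8, 224.4]
ee_rot: [[-0.179, -0.0, 0.984], [-0.984, -0.001, -0.179], [0.001, -1.0, 0.0]]
wrist_force: [-1.0, -0.2, 0.2]
finger_gap: 0.999
```

```bash
cat > w.py <<'E'
from h import *
import sys
np.set_printoptions(precision=3,suppress=True)
st=ctrl.read_state(); n=sys.argv[1]; d=eyes.get_image('wrist'); d['st']=st
np.save('pics/'+n+'.npy',d,allow_pickle=True); cv2.imwrite('pics/'+n+'.png',d['frame'][:,:,::-1])
print(st['time'],st['tcp_pos'],st['ee_rot'],st['q'],st['wrist_force'],st['finger_gap'])
E
python3 w.py w1
```

```text
2.15 [529.455 104.845 224.441] [[-0.179 -0.     0.984]
 [-0.984 -0.001 -0.179]
 [ 0.001 -1.     0.   ]] [-40.318  16.845  31.138 105.525  -9.88   60.329 -15.642] [-1.015 -0.175  0.152] 0.9994844975095496
```

View pics/w1.png

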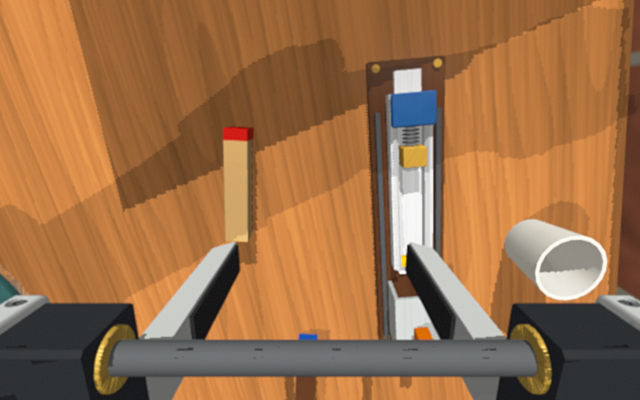

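The wrist view shows the strip's top face from the red end at (238,128) to the tail at (237,240). The channel runs from (413,92) to (400,270), with the follower at (413,156), the lip at (404,262) and two brass screws at (376,69) and (437,63). I'll enlarge both areas to read the edges.

Run:
```python
from h import *
f=np.load('pics/w1.npy',allow_pickle=True).item()['frame']
a=cv2.resize(f[115:255,205:275],None,fx=4,fy=4,interpolation=cv2.INTER_CUBIC)
b=cv2.resize(f[135:285,370:450],None,fx=4,fy=4,interpolation=cv2.INTER_CUBIC)
o=np.zeros((600,620,3),np.uint8); o[:560,:280]=a; o[:,290:610]=b
for y in range(0,600,40): o[y,::8]=(0,255,0)
for x in list(range(0,280,40))+list(range(290,610,40)): o[::8,x]=(0,255,0)
cv2.imwrite('pics/c1.png',o[:,:,::-1])
```

```text
(no output)
```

View pics/c1.png

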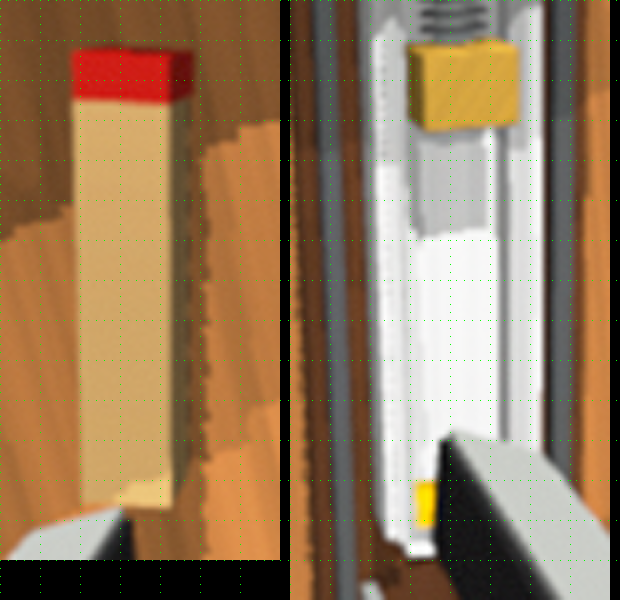

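Run:
```python
from h import *
np.set_printoptions(precision=1,suppress=True)
d=np.load('pics/w1.npy',allow_pickle=True).item(); st=d['st']
A=lambda x,y:(205+x/4,115+y/4); B=lambda x,y:(370+(x-290)/4,135+y/4)
r=lambda p,z:ray(d,p,z,st)
n=(r(A(72,48),34)+r(A(171,51),34))/2; t=(r(A(82,507),34)+r(A(173,507),34))/2
print('strip',n,t,(n+t)/2,np.linalg.norm(n-t),np.degrees(np.arctan2((n-t)[0],(n-t)[1])), np.linalg.norm(r(A(72,48),34)-r(A(171,51),34)))
def line(nm,p0,p1,z):
    a,b=r(p0,z),r(p1,z); k=(a-b)[0]/(a-b)[1]; print(nm,np.degrees(np.arctan(k)),'x at y=40:',a[0]+k*(40-a[1]))
line('guideL',B(325,0),B(345,560),14); line('guideR',B(555,0),B(568,400),14)
line('floorL',B(413,235),B(413,480),16); line('floorR',B(499,235),B(503,430),16)
line('screws/L',(376,69),(376,69.01),10)
print('screws',r((376,69),10),r((437.5,63),10))
print('foll front top',r(B(428,132),42),r(B(518,122),42),'lip',r(B(425,483),22),r(B(425,527),22))
print('boardtop',r((367,64),10),r((445,57),10))
print('wallR outer/inner top',r(B(545,300),31),r(B(508,300),31),'L',r(B(375,300),31),r(B(408,300),31))
# tool-frame deltas to strip centre
R=np.array(st['ee_rot']); c=(n+t)/2; c[2]=37; print('delta cm',R.T@(c-st['tcp_pos'])/10)
```

```text
strip [456.5 181.9  34. ] [428.   63.6  34. ] [442.2 122.7  34. ] 121.67372676849008 13.546324834126525 24.516455023875594
guideL 5.6527235848744075 x at y=40: 587.7594791024067
guideR 3.2238423488092054 x at y=40: 652.6280539901471
floorL 6.722646963130145 x at y=40: 608.6235871426393
floorR 4.605607205147288 x at y=40: 633.733144038395
screws/L 7.857003551726573 x at y=40: 581.2623998041827
screws [605.  212.3  10. ] [666.9 206.7  10. ]
foll front top [615.3 113.   42. ] [637.7 111.5  42. ] lip [607.1   8.8  22. ] [605.5  -4.9  22. ]
boardtop [596.7 218.6  10. ] [674.8 211.   10. ]
wallR outer/inner top [643.2  60.1  31. ] [633.4  61.9  31. ] L [598.4  68.3  31. ] [607.1  66.7  31. ]
delta cm [-0.2 18.7 -8.9]
```

Call:
carry_out --steps '[[9.4,[-0.2,4,-8.9],[0,0.056,0]],[9.4,[-0.2,9,-8.9],[0,0.056,0]],[9.4,[-0.2,13,-8.9],[0,0.056,0]],[9.4,[-0.2,17,-8.9],[0,0.056,0]],[9.4,[-0.2,18.7,-8.9],[0,0.056,0]],[9.4,[-0.2,18.7,-8.9],[0,0.056,0]],[9.4,[-0.2,18.7,-8.9],[0,0.056,0]],[5,[-0.2,18.7,-8.9],[0,0.056,0]],[3.5,[-0.2,18.7,-8.9],[0,0.056,0]],[2,[-0.2,18.7,-8.9],[0,0.056,0]],[2,[-0.2,18.7,-8.9],[0,0.056,0]],[2,[-0.2,18.7,-8.9],[0,0.056,0]],[2,[-0.2,18.7,-8.9],[0,0.056,0]],[2,[-0.2,18.7,-8.9],[0,0.056,0]]]' --newtons 35

```text
time: 3.95
tcp_pos: [442.2, 122.5, 37.4]
ee_rot: [[-0.234, -0.0, 0.972], [-0.972, -0.001, -0.234], [0.001, -1.0, 0.0]]
wrist_force: [-0.1, -0.2, -0.4]
finger_gap: 0.292
```

```bash
python3 w.py w2
```

```text
3.95 [442.221 122.469  37.386] [[-0.234 -0.     0.972]
 [-0.972 -0.001 -0.234]
 [ 0.001 -1.     0.   ]] [-40.188  25.973  24.633 123.961 -19.142  33.667 -15.174] [-0.083 -0.173 -0.355] 0.29192988145817717
```

View pics/w2.png

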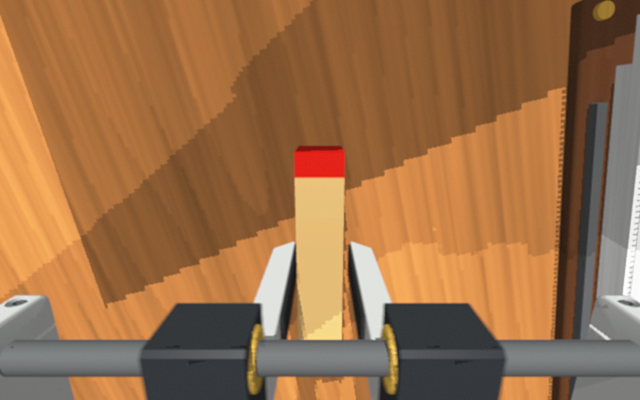

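The strip sits centred between the jaws, with its nose edge at (320,149) and its sides at x 295 to 345. The jaws are still closing, so I'll finish the grip and lift.

Call:
carry_out --steps '[[2,[0,0,0],[0,0,0]],[2,[0,0,0],[0,0,0]],[2,[0,0,0],[0,0,0]],[2,[0,-2,0],[0,0,0]],[2,[0,-6,0],[0,0,0]],[2,[0,-10,0],[0,0,0]],[2,[0,-10,0],[0,0,0]]]'

```text
time: 4.88
tcp_pos: [443.4, 123.1, 139.5]
ee_rot: [[-0.233, 0.003, 0.972], [-0.972, 0.002, -0.233], [-0.002, -1.0, 0.003]]
wrist_force: [0.2, -0.4, -2.4]
finger_gap: 0.253
```

Run:
```python
from h import *
np.set_printoptions(precision=2,suppress=True)
d=np.load('pics/w2.npy',allow_pickle=True).item(); st=d['st']; R=np.array(st['ee_rot'])
for p in [(295,149),(345,149),(296,230),(344,230)]: print('tool',R.T@(ray(d,p,34,st)-st['tcp_pos']))
st=ctrl.read_state(); p=np.array(st['tcp_pos']); R=np.array(st['ee_rot']); print(st['finger_gap'],p,st['wrist_force'])
# frame estimate: angle a from +y, centreline x at y
a=np.radians(5.2); fx=np.array([np.sin(a),np.cos(a),0])
print('turn about tool y', np.arctan2(R[0,0],R[1,0]), np.arctan2(-fx[0],-fx[1]))
```

```text
tool [-62.08   3.33 -12.21]
tool [-62.06   3.33  11.31]
tool [-21.7    3.37 -12.61]
tool [-21.69   3.37  11.52]
0.2529154776804036 [443.4  123.15 139.53] [ 0.24 -0.37 -2.36]
turn about tool y -2.906060809817626 -3.0508355324860883
```

Call:
carry_out --steps '[[2,[1,0,5],[0,-0.05,0]],[2,[2,0,10],[0,-0.1,0]],[2,[3,1,15],[0,-0.145,0]],[2,[3.5,2,19],[0,-0.145,0]],[2,[3.5,3.5,19],[0,-0.145,0]],[2,[3.5,3.5,19],[0,-0.145,0]],[2,[3.5,3.5,19],[0,-0.145,0]]]'

```text
time: 5.75
tcp_pos: [619.5, 45.4, 105.0]
ee_rot: [[-0.09, 0.003, 0.996], [-0.996, 0.002, -0.09], [-0.002, -1.0, 0.003]]
wrist_force: [0.1, 0.2, 0.4]
finger_gap: 0.254
```

```bash
python3 w.py w3
python3 - <<'E'
from h import *
d=np.load('pics/w3.npy',allow_pickle=True).item()
f=d['frame'][:, 200:440]
o=cv2.resize(f[:300],None,fx=2,fy=2,interpolation=cv2.INTER_CUBIC)
for y in range(0,600,50): o[y,::8]=(0,255,0)
for x in range(0,480,40): o[::8,x]=(0,255,0)
cv2.imwrite('pics/c3.png',o[:,:,::-1])
E
```

```text
5.75 [619.462  45.422 105.041] [[-0.09   0.003  0.996]
 [-0.996  0.002 -0.09 ]
 [-0.002 -1.     0.003]] [-27.128  33.517  27.403  99.498 -19.089  51.457   3.219] [0.14  0.176 0.361] 0.2541777878123326
```

View pics/c3.png

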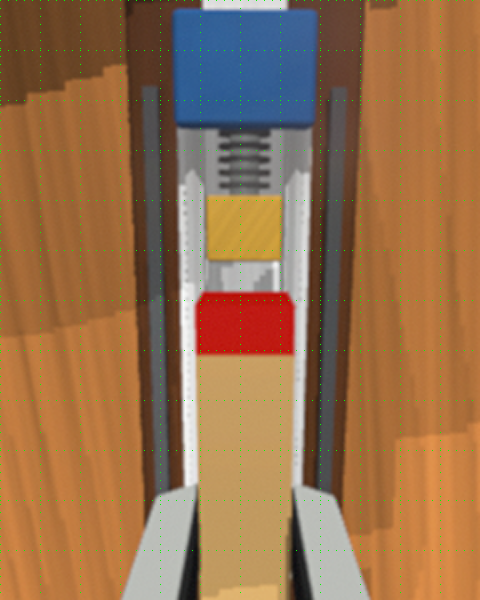

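The close view has the strip lined up with the channel. The nose edge is at crop (245,293), the follower's front top edge at (245,261), the guides at x 151/339 at the top and 161/325 at the bottom.

Run:
```python
from h import *
np.set_printoptions(precision=1,suppress=True)
d=np.load('pics/w3.npy',allow_pickle=True).item(); st=d['st']; R=np.array(st['ee_rot']); print(d['cx'],d['cy'])
C=lambda x,y:(200+x/2,y/2)
T=lambda x,y,z: R.T@(ray(d,C(x,y),z,st)-st['tcp_pos'])
def L(n,a,b,z,c,e):
    p=(T(*a,z)+T(*b,z))/2; q=(T(*c,z)+T(*e,z))/2; k=(q-p)[2]/(q-p)[0]; print(n,p,q,'slope deg',np.degrees(np.arctan(k)),'z at x=0',p[2]-k*p[0])
L('guides',(151,90),(339,90),14,(161,480),(325.5,480))
L('wall outer',(180,180),(311,180),31,(185,450),(300,450))
L('board',(126,60),(362,40),10,(145,470),(341,470))
L('strip',(200,293),(293,293),102-1,(200,585),(290,585))
print('follower front',T(208,261,42),T(282,261,42),'nose bot? top edge',T(205,293,102),T(289,293,102),'red/wood',T(197,354,102),T(294,354,102))
print('housing front',T(175,125,41),T(316,125,41),'screen wall start')
```

```text
322.1819265898541 208.09121502316373
guides [-121.3   91.3    0.8] [17.9 91.   0. ] slope deg -0.3039645752596572 z at x=0 0.13698770619833966
wall outer [-91.9  74.2   0.9] [-0.2 74.  -0.2] slope deg -0.6843634101397338 z at x=0 -0.18814954144825546
board [-134.2   95.3    0.3] [15.2 95.  -0.1] slope deg -0.1433350421414717 z at x=0 -0.01714097807659626
strip [-63.1   4.2   1. ] [13.9  4.   0.6] slope deg -0.2866566541557342 z at x=0 0.7136827144038187
follower front [-67.1  63.2 -11. ] [-67.1  63.2  12.4] nose bot? top edge [-63.2   3.2  -8.7] [-63.2   3.2  11. ] red/wood [-48.7   3.1 -10.9] [-48.7   3.2  12.4]
housing front [-107.2   64.2  -20.4] [-107.2   64.3   22.2] screen wall start
```

Call:
carry_out --steps '[[2,[0.3,1.5,-0.03],[0,0,0]],[2,[0.3,2.8,-0.03],[0,0,0]],[2,[0.3,3.4,-0.03],[0,0,0]],[2,[0.3,3.8,-0.03],[0,0,0]],[2,[0.3,4.1,-0.03],[0,0,0]],[2,[0.3,4.3,-0.03],[0,0,0]],[2,[0.3,4.3,-0.03],[0,0,0]],[2,[0.3,4.3,-0.03],[0,0,0]]]'

```text
time: 6.8
tcp_pos: [619.4, 42.6, 62.6]
ee_rot: [[-0.09, 0.004, 0.996], [-0.996, 0.002, -0.09], [-0.002, -1.0, 0.004]]
wrist_force: [-0.6, 0.7, -0.8]
finger_gap: 0.251
```

```bash
python3 w.py w4;  python3 - <<'E'
from h import *
d=np.load('pics/w4.npy',allow_pickle=True).item()
f=d['frame'][:, 200:440]
o=cv2.resize(f[:300],None,fx=2,fy=2,interpolation=cv2.INTER_CUBIC)
cv2.imwrite('pics/c4.png',o[:,:,::-1])
E
```

```text
6.8 [619.424  42.624  62.604] [[-0.09   0.004  0.996]
 [-0.996  0.002 -0.09 ]
 [-0.002 -1.     0.004]] [-25.703  36.714  25.84  100.684 -20.956  47.165   4.903] [-0.584  0.65  -0.786] 0.2507148620412065
```

View pics/c4.png

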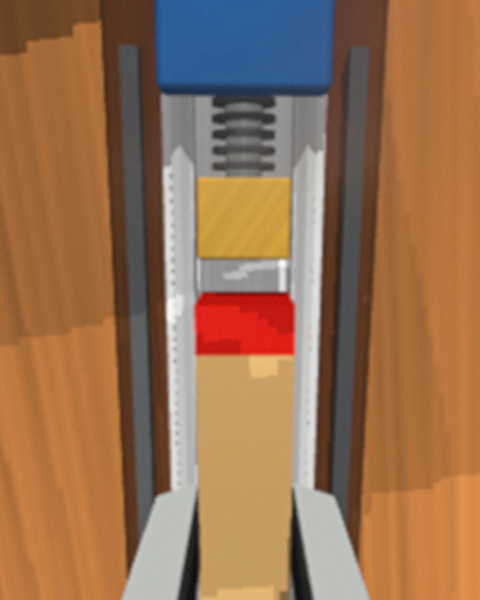

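The strip is centred in the channel at its entrance, with a gap to the follower (front edge row 258, nose row 293). No wall force shows. Now I'll feel for the follower.

Call:
carry_out --steps '[[2,[-0.2,0,0],[0,0,0]],[2,[-0.4,0,0],[0,0,0]],[2,[-0.6,0,0],[0,0,0]],[2,[-0.6,0,0],[0,0,0]]]'

```text
time: 7.35
tcp_pos: [620.0, 48.8, 62.6]
ee_rot: [[-0.089, 0.004, 0.996], [-0.996, 0.002, -0.089], [-0.002, -1.0, 0.004]]
wrist_force: [-0.3, 0.5, -0.7]
finger_gap: 0.253
```

Call:
carry_out --steps '[[2,[-0.1,0,0],[0,0,0]],[2,[-0.2,0,0],[0,0,0]],[2,[-0.2,0,0],[0,0,0]]]'

```text
time: 7.72
tcp_pos: [620.1, 51.0, 62.6]
ee_rot: [[-0.089, 0.004, 0.996], [-0.996, 0.002, -0.089], [-0.003, -1.0, 0.004]]
wrist_force: [0.0, 0.7, -1.4]
finger_gap: 0.248
```

Call:
carry_out --steps '[[2,[-0.1,0,0],[0,0,0]],[2,[-0.2,0,0],[0,0,0]],[2,[-0.2,0,0],[0,0,0]]]'

```text
time: 8.1
tcp_pos: [620.3, 52.4, 62.6]
ee_rot: [[-0.09, 0.004, 0.996], [-0.996, 0.002, -0.09], [-0.002, -1.0, 0.004]]
wrist_force: [-1.3, -3.7, -0.2]
finger_gap: 0.249
```

Call:
carry_out --steps '[[2,[-0.1,0,0],[0,0,0]],[2,[-0.2,0,0],[0,0,0]],[2,[-0.2,0,0],[0,0,0]]]'

```text
time: 8.48
tcp_pos: [620.5, 54.4, 62.6]
ee_rot: [[-0.09, 0.004, 0.996], [-0.996, 0.001, -0.09], [-0.002, -1.0, 0.004]]
wrist_force: [-0.2, -4.3, 0.7]
finger_gap: 0.254
```

Contact came at TCP y ≈ 51.5 (about 4 N preload), matching the camera estimate. Pushing back to about 15 mm.

Call:
carry_out --steps '[[2,[-0.2,0,0],[0,0,0]],[2,[-0.4,0,0],[0,0,0]],[2,[-0.6,0,0],[0,0,0]],[2,[-0.8,0,0],[0,0,0]],[2,[-1.0,0,0],[0,0,0]],[2,[-1.15,0,0],[0,0,0]],[2,[-1.25,0,0],[0,0,0]],[2,[-1.25,0,0],[0,0,0]]]'

```text
time: 9.48
tcp_pos: [621.6, 66.3, 62.7]
ee_rot: [[-0.09, 0.004, 0.996], [-0.996, 0.001, -0.09], [-0.001, -1.0, 0.004]]
wrist_force: [-2.0, -7.2, 1.7]
finger_gap: 0.253
```

```bash
python3 w.py w5;  python3 - <<'E'
from h import *
d=np.load('pics/w5.npy',allow_pickle=True).item()
f=d['frame'][:, 200:440]
o=cv2.resize(f[:300],None,fx=2,fy=2,interpolation=cv2.INTER_CUBIC)
cv2.imwrite('pics/c5.png',o[:,:,::-1])
E
```

```text
9.475 [621.568  66.334  62.667] [[-0.09   0.004  0.996]
 [-0.996  0.001 -0.09 ]
 [-0.001 -1.     0.004]] [-27.773  37.073  25.829 100.029 -20.917  47.474   2.608] [-1.954 -7.163  1.687] 0.25295595005070726
```

View pics/c5.png

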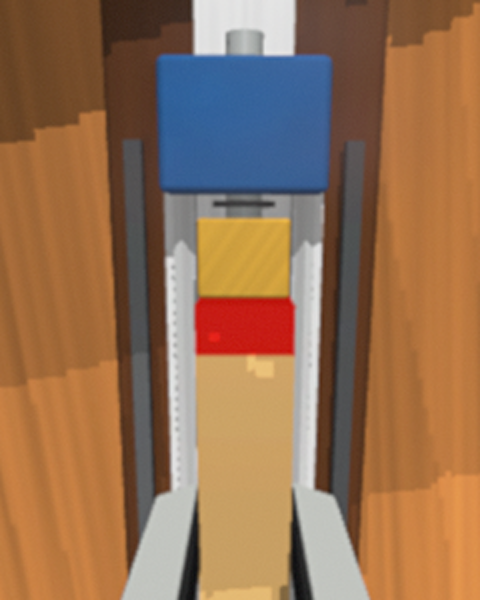

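The follower has been pushed back: its front edge is at row 298, its back edge at 218, and the housing front at 190. I'll measure the travel from both images.

Run:
```python
from h import *
np.set_printoptions(precision=1,suppress=True)
for w,b,h,f in [('w4',178,93,258),('w5',218,190,298)]:
    d=np.load(f'pics/{w}.npy',allow_pickle=True).item(); st=d['st']
    g=lambda r,z: ray(d,(322,r/2),z,st)
    print(w,'gap back-housing',np.linalg.norm(g(b,42)-g(h,41)),'front',g(f,42),'housing',g(h,41),'depth',np.linalg.norm(g(b,42)-g(f,42)))
```

```text
w4 gap back-housing 19.566299460207325 front [626.2 112.6  42. ] housing [629.8 151.4  41. ] depth 19.401461439699812
w5 gap back-housing 6.829326538550041 front [627.5 126.2  42. ] housing [629.9 152.8  41. ] depth 20.006058855158187
```

Travel is 13 to 14 mm by image and about 14.8 mm by TCP. Another 1.3 mm puts both inside the 14 to 17 mm window, and then I'll lower.

Call:
carry_out --steps '[[2,[-0.08,0,0],[0,0,0]],[2,[-0.15,0,0],[0,0,0]],[2,[-0.16,0,0],[0,0,0]],[2,[-0.16,0,0],[0,0,0]]]'

```text
time: 10.02
tcp_pos: [621.6, 67.3, 62.7]
ee_rot: [[-0.09, 0.004, 0.996], [-0.996, 0.0, -0.09], [-0.001, -1.0, 0.004]]
wrist_force: [-1.3, -6.8, 1.4]
finger_gap: 0.251
```

Call:
carry_out --steps '[[2,[0,0.15,0],[0,0,0]],[2,[0,0.3,0],[0,0,0]],[2,[0,0.45,0],[0,0,0]],[2,[0,0.45,0],[0,0,0]]]'

```text
time: 10.52
tcp_pos: [621.9, 66.6, 58.3]
ee_rot: [[-0.091, 0.004, 0.996], [-0.996, -0.0, -0.091], [0.0, -1.0, 0.004]]
wrist_force: [-1.1, -6.9, 1.2]
finger_gap: 0.252
```

Call:
carry_out --steps '[[2,[-0.15,0.05,0],[0,0,0]],[2,[-0.17,0.15,0],[0,0,0]],[2,[-0.17,0.25,0],[0,0,0]],[2,[-0.17,0.25,0],[0,0,0]]]'

```text
time: 11.02
tcp_pos: [622.2, 67.7, 56.0]
ee_rot: [[-0.092, 0.005, 0.996], [-0.996, -0.001, -0.092], [0.001, -1.0, 0.005]]
wrist_force: [-0.8, -6.9, 2.9]
finger_gap: 0.25
```

```bash
python3 w.py w6;  python3 - <<'E'
from h import *
np.set_printoptions(precision=1,suppress=True)
d=np.load('pics/w6.npy',allow_pickle=True).item()
f=d['frame'][:, 200:440]
o=cv2.resize(f[:300],None,fx=2,fy=2,interpolation=cv2.INTER_CUBIC)
cv2.imwrite('pics/c6.png',o[:,:,::-1])
E
```

```text
11.025 [622.245  67.665  55.955] [[-0.092  0.005  0.996]
 [-0.996 -0.001 -0.092]
 [ 0.001 -1.     0.005]] [-27.793  37.675  25.651 100.066 -21.148  46.83    2.522] [-0.848 -6.924  2.906] 0.24988574424925564
```

Call:
carry_out --steps '[[2,[-0.08,0.05,0],[0,0,0]],[2,[-0.08,0.1,0],[0,0,0]],[2,[-0.08,0.1,0],[0,0,0]]]'

```text
time: 11.45
tcp_pos: [622.4, 67.8, 55.2]
ee_rot: [[-0.092, 0.005, 0.996], [-0.996, -0.002, -0.092], [0.001, -1.0, 0.005]]
wrist_force: [-0.8, -7.5, 3.1]
finger_gap: 0.252
```

Call:
carry_out --steps '[[2,[-0.08,0.05,0],[0,0,0]],[2,[-0.08,0.1,0],[0,0,0]],[2,[-0.08,0.1,0],[0,0,0]]]'

```text
time: 11.82
tcp_pos: [622.6, 68.0, 54.3]
ee_rot: [[-0.093, 0.005, 0.996], [-0.996, -0.002, -0.093], [0.002, -1.0, 0.005]]
wrist_force: [-1.9, -7.7, 3.3]
finger_gap: 0.256
```

Call:
carry_out --steps '[[2,[-0.05,0.05,0],[0,0,0]],[2,[-0.05,0.1,0],[0,0,0]],[2,[-0.05,0.1,0],[0,0,0]]]'

```text
time: 12.2
tcp_pos: [622.6, 68.0, 53.5]
ee_rot: [[-0.093, 0.005, 0.996], [-0.996, -0.002, -0.093], [0.002, -1.0, 0.005]]
wrist_force: [-2.9, -6.3, 3.6]
finger_gap: 0.252
```

Call:
carry_out --steps '[[2,[-0.05,0.05,0],[0,0,0]],[2,[-0.05,0.1,0],[0,0,0]],[2,[-0.05,0.1,0],[0,0,0]]]'

```text
time: 12.58
tcp_pos: [622.7, 68.0, 53.4]
ee_rot: [[-0.093, 0.005, 0.996], [-0.996, -0.003, -0.093], [0.002, -1.0, 0.005]]
wrist_force: [-7.1, -6.4, 16.9]
finger_gap: 0.252
```

```bash
python3 w.py w7;  python3 - <<'E'
from h import *
d=np.load('pics/w7.npy',allow_pickle=True).item()
f=d['frame'][:, 180:460]
o=cv2.resize(f[:],None,fx=1.5,fy=1.5,interpolation=cv2.INTER_CUBIC)
cv2.imwrite('pics/c7.png',o[:,:,::-1])
E
```

```text
12.575 [622.651  67.965  53.388] [[-0.093  0.005  0.996]
 [-0.996 -0.003 -0.093]
 [ 0.002 -1.     0.005]] [-27.838  37.933  25.638 100.052 -21.221  46.604   2.4  ] [-7.129 -6.374 16.948] 0.2524619424822635
```

The floor was felt at TCP z 53.4, so the underside is at about 16 mm. Easing off, releasing and rising.

Call:
carry_out --steps '[[2,[0,-0.07,0],[0,0,0]],[2,[0,-0.07,0],[0,0,0]],[3,[0,-0.07,0],[0,0,0]],[4,[0,-0.07,0],[0,0,0]],[5,[0,-0.07,0],[0,0,0]],[6,[0,-0.07,0],[0,0,0]],[6,[0,-0.07,0],[0,0,0]],[6,[0,-0.07,0],[0,0,0]]]'

```text
time: 13.62
tcp_pos: [622.7, 68.0, 54.1]
ee_rot: [[-0.094, 0.005, 0.996], [-0.996, -0.002, -0.093], [0.002, -1.0, 0.005]]
wrist_force: [-0.3, 0.1, 0.4]
finger_gap: 0.641
```

Call:
carry_out --steps '[[6,[-1,-4,0],[0,0,0]],[6,[-3,-9,0],[0,0,0]],[6,[-5,-13,0],[0,0,0]],[6,[-6,-15,0],[0,0,0]],[6,[-6,-15,0],[0,0,0]],[6,[-6,-15,0],[0,0,0]]]'

```text
time: 14.38
tcp_pos: [627.1, 127.5, 202.9]
ee_rot: [[-0.094, 0.004, 0.996], [-0.996, -0.003, -0.094], [0.003, -1.0, 0.004]]
wrist_force: [-0.1, -0.5, 0.2]
finger_gap: 0.637
```

```bash
python3 w.py w8;  python3 - <<'E'
from h import *
d=np.load('pics/w8.npy',allow_pickle=True).item()
f=d['frame'][:, 240:420]
o=cv2.resize(f[100:],None,fx=2,fy=2,interpolation=cv2.INTER_CUBIC)
cv2.imwrite('pics/c8.png',o[:,:,::-1])
E
```

```text
14.375 [627.079 127.477 202.937] [[-0.094  0.004  0.996]
 [-0.996 -0.003 -0.094]
 [ 0.003 -1.     0.004]] [-35.877  28.997  29.934  92.376 -15.572  62.673  -7.291] [-0.125 -0.519  0.174] 0.6370915050072709
```

View pics/c8.png

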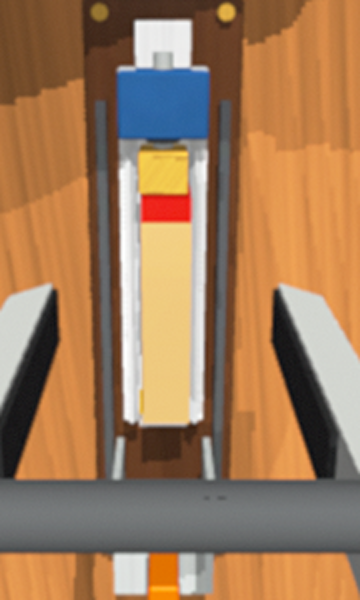

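The strip lies between the channel walls, its nose (crop row 195) against the follower and its tail at row 424. I'll check levelness from the geometry: a raised tail would lengthen its image at z=50 by about 4 mm.

Run:
```python
from h import *
np.set_printoptions(precision=1,suppress=True)
d=np.load('pics/w8.npy',allow_pickle=True).item(); st=d['st']; f=d['frame']
for c in (150,165,180):
    col=f[100:400,240+c//2].astype(int); print(c,[ (r,tuple(col[r])) for r in list(range(93,100))+list(range(207,217))] if c==165 else '')
C=lambda x,y:(240+x/2,100+y/2)
for z in (50,56): print(z,'nose',ray(d,C(165,195),z,st),'tail',ray(d,C(165,424),z,st),np.linalg.norm(ray(d,C(165,195),50,st)-ray(d,C(165,424),z,st)))
row=lambda r:[x for x in range(300,345)]
hsv=cv2.cvtColor(f,cv2.COLOR_RGB2HSV)
for r in (215,240,270,300,308):
    m=(hsv[r,295:350,1]>70)&(hsv[r,295:350,2]>150); xs=np.nonzero(m)[0]+295; print(r,xs.min(),xs.max(), np.linalg.norm(ray(d,(xs.max()+1,r),50,st)-ray(d,(xs.min(),r),50,st)))
s=eyes.get_image('scene'); np.save('pics/s8.npy',s,allow_pickle=True)
u=[proj(s,p) for p in ([636,215,10],[606,-114,10])]; print(u)
x0=300;y0=160;cv2.imwrite('pics/s8.png',cv2.resize(s['frame'][170:250,295:405],None,fx=7,fy=7,interpolation=cv2.INTER_CUBIC)[:,:,::-1])
```

```text
150 
165 [(93, (np.int64(241), np.int64(201), np.int64(77))), (94, (np.int64(242), np.int64(203), np.int64(79))), (95, (np.int64(241), np.int64(200), np.int64(77))), (96, (np.int64(226), np.int64(167), np.int64(63))), (97, (np.int64(195), np.int64(88), np.int64(34))), (98, (np.int64(209), np.int64(27), np.int64(14))), (99, (np.int64(229), np.int64(28), np.int64(23))), (207, (np.int64(238), np.int64(202), np.int64(125))), (208, (np.int64(238), np.int64(201), np.int64(125))), (209, (np.int64(239), np.int64(203), np.int64(126))), (210, (np.int64(240), np.int64(204), np.int64(132))), (211, (np.int64(231), np.int64(199), np.int64(159))), (212, (np.int64(172), np.int64(161), np.int64(152))), (213, (np.int64(100), np.int64(91), np.int64(87))), (214, (np.int64(60), np.int64(39), np.int64(26))), (215, (np.int64(61), np.int64(35), np.int64(22))), (216, (np.int64(62), np.int64(39), np.int64(26)))]
180 
50 nose [628.4 127.5  50. ] tail [616.9   5.6  50. ] 122.41776411912352
56 nose [628.6 129.   56. ] tail [617.2   9.5  56. ] 118.68322145767267
215 310 335 24.73280227399931
240 311 334 23.3231723849552
270 311 334 23.943487923288423
300 310 333 24.59709805073007
308 311 333 23.745524136213394
[[np.float64(384.0417441664205), np.float64(187.11154473420996)], [np.float64(307.62505817205704), np.float64(232.4697192742037)]]
```

View pics/s8.png

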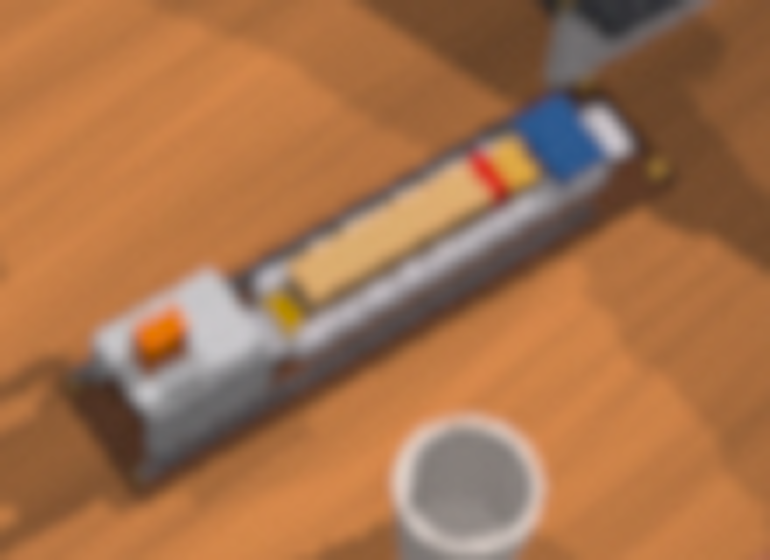

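The scene view shows the whole yellow lip exposed at (285,310), with the strip's tail inside it and its nose on the follower. The strip is down in the channel, level to within about 1 to 2 mm. Now over to the knob.

Call:
carry_out --steps '[[6,[6,0,0],[0,0,0]],[6,[12,0,0],[0,0,0]],[6,[16,0,0],[0,0,0]],[6,[17.8,0,0],[0,0,0]],[6,[17.8,0,0],[0,0,0]],[6,[17.8,0,0],[0,0,0]]]'

```text
time: 15.22
tcp_pos: [610.5, -48.0, 202.9]
ee_rot: [[-0.092, 0.003, 0.996], [-0.996, -0.003, -0.092], [0.002, -1.0, 0.003]]
wrist_force: [-0.6, 0.7, 0.2]
finger_gap: 0.637
```

```bash
python3 w.py w9
python3 - <<'E'
from h import *
np.set_printoptions(precision=1,suppress=True)
d=np.load('pics/w9.npy',allow_pickle=True).item(); st=d['st']; R=np.array(st['ee_rot'])
hsv=cv2.cvtColor(d['frame'],cv2.COLOR_RGB2HSV); m=cv2.inRange(hsv,(5,200,150),(18,255,255)); 
n,l,s,c=cv2.connectedComponentsWithStats(m)
for i in np.argsort(-s[1:,4])[:4]+1:
    print(s[i],c[i],ray(d,c[i],88,st),'tool cm',R.T@(ray(d,c[i],88,st)-st['tcp_pos'])/10)
    x,y,w,h,_=s[i]; print([ray(d,p,88,st) for p in [(x,y),(x+w,y),(x,y+h),(x+w,y+h)]])
o=cv2.resize(d['frame'][80:360,200:440],None,fx=2,fy=2); cv2.imwrite('pics/c9.png',o[:,:,::-1])
E
```

```text
15.225 [610.502 -48.05  202.925] [[-0.092  0.003  0.996]
 [-0.996 -0.003 -0.092]
 [ 0.002 -1.     0.003]] [-22.506  26.466  32.214  96.624 -15.572  61.268   9.202] [-0.594  0.736  0.186] 0.6365901984079334
[313 215  18  38 615] [321.1 234.1] [608.4 -70.1  88. ] tool cm [ 2.2 11.5 -0. ]
[array([603.2, -52.5,  88. ]), array([618.2, -53.9,  88. ]), array([599.7, -86.7,  88. ]), array([615.2, -88.2,  88. ])]
```

Call:
carry_out --steps '[[6,[2.6,4,0],[0,0,0]],[6,[2.6,8,0],[0,0,0]],[6,[2.6,11,0],[0,0,0]],[6,[2.6,12.2,0],[0,0,0]],[6,[2.6,12.2,0],[0,0,0]],[4,[2.6,12.2,0],[0,0,0]],[2.5,[2.6,12.2,0],[0,0,0]],[1,[2.6,12.2,0],[0,0,0]],[1,[2.6,12.2,0],[0,0,0]],[1,[2.6,12.2,0],[0,0,0]],[1,[2.6,12.2,0],[0,0,0]],[1,[2.6,12.2,0],[0,0,0]]]' --newtons 20

```text
time: 16.77
tcp_pos: [607.8, -74.2, 81.1]
ee_rot: [[-0.092, 0.001, 0.996], [-0.996, -0.002, -0.092], [0.002, -1.0, 0.002]]
wrist_force: [-5.3, 1.5, 5.4]
finger_gap: 0.166
```

The knob is gripped (opening about 16 mm). Sliding the rail.

Call:
carry_out --steps '[[1,[-0.5,0,0.05],[0,0,0]],[1,[-1.2,0,0.05],[0,0,0]],[1,[-2,0,0.05],[0,0,0]],[1,[-2.8,0,0.05],[0,0,0]],[1,[-2.8,0,0.05],[0,0,0]]]'

```text
time: 17.4
tcp_pos: [610.5, -45.4, 81.1]
ee_rot: [[-0.092, 0.0, 0.996], [-0.996, -0.002, -0.092], [0.002, -1.0, 0.001]]
wrist_force: [-6.3, 3.5, 6.3]
finger_gap: 0.168
```

Call:
carry_out --steps '[[1,[-0.5,0,0],[0,0,0]],[1,[-1.2,0,0],[0,0,0]],[1,[-2,0,0],[0,0,0]],[1,[-2,0,0],[0,0,0]]]'

```text
time: 17.9
tcp_pos: [612.6, -23.8, 81.1]
ee_rot: [[-0.09, 0.0, 0.996], [-0.996, -0.0, -0.09], [0.0, -1.0, 0.0]]
wrist_force: [-2.5, 3.4, 4.0]
finger_gap: 0.169
```

Call:
carry_out --steps '[[1,[-0.6,0,0],[0,0,0]],[1,[-1.3,0,0],[0,0,0]],[1,[-2,0,0],[0,0,0]],[1,[-2.8,0,0],[0,0,0]],[1,[-3.3,0,0],[0,0,0]],[1,[-3.5,0,0],[0,0,0]],[1,[-3.5,0,0],[0,0,0]]]'

```text
time: 18.77
tcp_pos: [615.9, 11.6, 81.1]
ee_rot: [[-0.09, 0.001, 0.996], [-0.996, 0.0, -0.09], [-0.0, -1.0, 0.001]]
wrist_force: [-0.1, 0.8, 2.5]
finger_gap: 0.168
```

Call:
carry_out --steps '[[1,[-0.3,0,0],[0,0,0]],[1,[-0.6,0,0],[0,0,0]],[1,[-0.8,0,0],[0,0,0]],[1,[-0.8,0,0],[0,0,0]]]'

```text
time: 19.27
tcp_pos: [616.6, 19.9, 81.1]
ee_rot: [[-0.09, 0.001, 0.996], [-0.996, 0.0, -0.09], [-0.0, -1.0, 0.001]]
wrist_force: [-0.0, 0.2, 2.7]
finger_gap: 0.168
```

Call:
carry_out --steps '[[1,[-0.2,0,0],[0,0,0]],[1,[-0.4,0,0],[0,0,0]],[1,[-0.4,0,0],[0,0,0]]]'

```text
time: 19.65
tcp_pos: [617.0, 23.3, 81.2]
ee_rot: [[-0.09, 0.001, 0.996], [-0.996, -0.0, -0.09], [0.0, -1.0, 0.001]]
wrist_force: [-0.0, -5.7, 3.4]
finger_gap: 0.168
```

Call:
carry_out --steps '[[1,[-0.1,0,0],[0,0,0]],[1,[-0.2,0,0],[0,0,0]],[1,[-0.2,0,0],[0,0,0]]]'

```text
time: 20.02
tcp_pos: [617.0, 23.4, 81.2]
ee_rot: [[-0.091, 0.001, 0.996], [-0.996, -0.002, -0.091], [0.002, -1.0, 0.001]]
wrist_force: [-1.1, -11.7, 4.1]
finger_gap: 0.169
```

Call:
carry_out --steps '[[1,[-0.15,0,0],[0,0,0]],[1,[-0.3,0,0],[0,0,0]],[1,[-0.3,0,0],[0,0,0]]]'

```text
time: 20.4
tcp_pos: [617.0, 23.6, 81.2]
ee_rot: [[-0.094, 0.0, 0.996], [-0.996, -0.006, -0.094], [0.005, -1.0, 0.001]]
wrist_force: [-0.8, -16.0, 3.6]
finger_gap: 0.17
```

The rail stands against a hard stop (16 N, no motion) at about 98 mm of travel. Releasing and rising for the last look.

Call:
carry_out --steps '[[1,[0.15,0,0],[0,0,0]],[3,[0.15,0,0],[0,0,0]],[4,[0.15,0,0],[0,0,0]],[5,[0.15,0,0],[0,0,0]],[5,[0.15,0,0],[0,0,0]],[5,[0,-5,0],[0,0,0]],[5,[-5,-10,0],[0,0,0]],[5,[-8,-14,0],[0,0,0]],[5,[-8,-14,0],[0,0,0]],[5,[-8,-14,0],[0,0,0]]]'

```text
time: 21.65
tcp_pos: [624.1, 103.5, 220.1]
ee_rot: [[-0.094, -0.0, 0.996], [-0.996, -0.006, -0.094], [0.006, -1.0, 0.0]]
wrist_force: [-1.3, -1.2, 0.1]
finger_gap: 0.534
```

```bash
python3 w.py w10
python3 - <<'E'
from h import *
np.set_printoptions(precision=1,suppress=True)
d=np.load('pics/w10.npy',allow_pickle=True).item(); st=d['st']
hsv=cv2.cvtColor(d['frame'],cv2.COLOR_RGB2HSV); m=cv2.inRange(hsv,(5,200,150),(18,255,255)); 
n,l,s,c=cv2.connectedComponentsWithStats(m)
for i in np.argsort(-s[1:,4])[:2]+1:
    x,y,w,h,_=s[i]; print(s[i],'back edge',ray(d,(x+w/2,y+h),88,st))
o=cv2.resize(d['frame'][60:360,220:420],None,fx=2,fy=2); 
s=eyes.get_image('scene')['frame'][170:250,295:405]; s=cv2.resize(s,(400,291)); o2=np.zeros((600,800,3),np.uint8); o2[:,:400]=o; o2[:291,400:]=s
cv2.imwrite('pics/c10.png',o2[:,:,::-1])
E
```

```text
21.65 [624.076 103.501 220.116] [[-0.094 -0.     0.996]
 [-0.996 -0.006 -0.094]
 [ 0.006 -1.     0.   ]] [-35.54   27.738  32.017  92.36  -15.499  64.506  -5.133] [-1.346 -1.188  0.116] 0.5338269725348939
[314 262  17  36 531] back edge [616.    9.7  88. ]
[313 168  22   2  23] back edge [628.9 132.5  88. ]
```

View pics/c10.png

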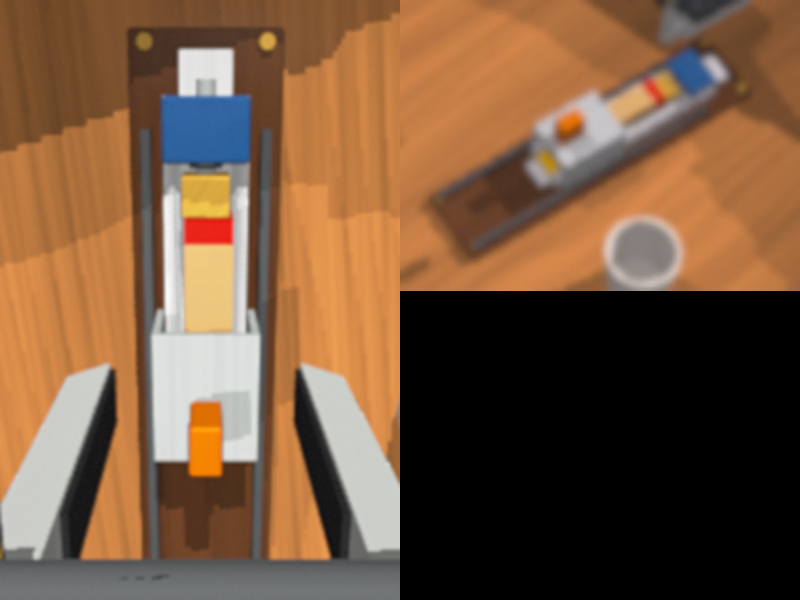

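The last view shows the rail over the tail part of the strip, the knob at (205,450) and the nose still against the follower. The knob is at frame x ≈ -48 against a nominal -50 when shut, and the gripper is clear.

```bash
python3 -c "
from station import ctrl
print(ctrl.hand_in())"
```

```text
the job is handed in; nothing more can be done
None
```

I loaded the red-ended strip into the channel, let go of it, and slid the rail shut by its knob. I handed the job in at about 21.7 s; `hand_in` gives no verdict.

**Strip:** I pushed the follower back about 15 mm with roughly 7 N, then lowered the strip until it met the floor with the arm at the expected height. A close view and a scene view then showed:
- the nose against the follower
- the yellow lip fully clear behind the tail
- the strip looking level to within 1–2 mm

**Rail:** It moved about 98 mm, then stopped dead at 16 N. The knob ended at frame x ≈ -48 mm, against -50 mm when fully shut, which is within my measuring error. I could not read the rail joint directly.

**Disagreements and limits:**
- **Follower travel:** before the last 1 mm push, the image gave 13–14 mm and the arm position gave 14.8 mm. I went slightly further so both fell inside the 14–17 mm window.
- **Downward force:** it briefly reached about 17 N as the strip met the floor, just over the gentle 15 N guide but well under the 30 N limit.
- **Bystanders:** I did not measure them at the end, but the arm never came near any of them.

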